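# Lay out the microscope kit on its outline pads

## Robot

A 6-joint arm with a two-finger parallel gripper is mounted at the origin on the work surface. World frame = base frame: x ahead of the robot, y to its left, z up, the work surface at z = 0. Lengths are in m, angles in rad, forces in N, time in s.
With the tool pointing down it reaches from about 0.225 to 0.875 m from the base axis. Payload 3.4 kg.
Tool frame: the origin (TCP) lies between the finger pads; the fingertips stand 11 mm ahead of it and the grasp point (between the pads) lies 8 mm behind it; z points along the fingers, y is the line along which they close (so a half turn about z gives the same grasp; the last joint's range is limited). The gripper opens to 85 mm and grips with 20 to 120 N. Pads are 22 mm wide; open, the fingers measure 114 mm over their backs; the gripper's body (76 mm by 85 mm) begins 54 mm behind the grasp point. The pads swing forward as they close: fully open they stand 13 mm farther back than shut.
Start: joints at [-1.265, 0.276, 1.505, -0, 1.361, -0.121], TCP at [0.238, -0.523, 0.242] pointing down, gripper open.
Joint ranges: [-2.89, 2.89], [-0.75, 2.08], [0.22, 2.7], [-1.18, 4.32], [0.11, 2.71], [-2.7, 2.7]. Speed limits (rad/s): [2.57, 2.57, 3.14, 3.14, 3.14, 3.14].

## Interface

Orientations are given as a unit quaternion [w, x, y, z].
In Python, from rig import manip, imaging gives the robot as it stands. The module is installed in compiled form; this text tells all that it offers.
- The arm moves only by the tool jog_arm, never from a script. Its argument "deltas" is one flat list of numbers, 7 for each row, row after row: the turn, a rotation vector about the world's x, y, z in degrees, then the shift along the world's x, y, z in mm, then the opening, from 0 (shut) to 1 (fully open). In form: [ax, ay, az, tx, ty, tz, gripper, ax, ay, az, tx, ty, tz, gripper, ...]. A call has 1 to 20 rows; each row is the pose to reach, as a shift and turn from the pose commanded when the call began; what a row does not reach only later rows make up. A row lasts 1/10 s, in which the tool goes at most 50 mm and 8.59 degrees, less where a joint would pass 70% of its speed; a pose out of reach is approached as far as the arm can. A call with a gripper value outside its range is refused whole. The fingers move at their own pace and stop on an object; "grip_force" is the grip in N (left out, the last holds). Time passes only in rows, so rows that repeat a pose let the fingers close. It gives the time, the measured TCP pose, the force, the opening and the grip force at its end, in the units of the state.
- manip.get_state(): the state, without advancing time (a new reading comes with each control period).
- imaging.get_image(name): name is "side" or "top"; returns the picture (384x512x3 uint8, blue, green, red); there is no depth.
- imaging.calibration(name): a dict with "mtx" (3x3 intrinsics, pixels), "cam_to_world" (4x4, takes a point from camera to world coordinates). Camera axes: x right, y down, z forward; pixel columns grow to the right and rows downward; lengths in m; the calibration is good to about 2 mm. A picture is of the moment at which its call begins. calibration takes no time and is no camera call.
- manip.sign_off(): hands the job in; it is judged then, once.
The state is a dict: "clock": time; "qpos": joint angles; "qd": joint speeds; "effort": joint torques, N m; "position": TCP position; "ee_rot": TCP orientation; "contact_force": force on the tool from outside, world axes, zero at the start; "moment": the same for the moment, N m; "width": finger opening in m; "gripper_force": force on a finger pad.
Only numpy, scipy, OpenCV 4.12 (cv2) and the standard library are available. Lean on these libraries where they do the work, as an engineer would, in place of code of your own. Each camera call takes 0.05 s, during which the arm holds its last target. There are 200 camera calls.

## Task

Get the microscope bench ready for the next class: put the eyepiece, the culture dish, the slide box and the cover-glass box each on the foam pad whose yellow outline has its shape and size. Each must rest flat on its pad, the same way up as it stands now, inside the outline, with the two boxes lined up squarely with theirs. Leave the little glass beaker and the amber dropper bottle standing where they are.

Things in the scene. Friction and masses are not known exactly. Their poses are not given: they have to be found in the camera images.
- eyepiece: Microscope eyepiece standing on its wide black eyecup, bright steel barrel upwards: eyecup 36 mm diameter from 0 to 16 mm height, narrowing to 32 mm diameter up to 24 mm, then a steel barrel 23 mm diameter from 24 to 54 mm height (the top, with a blue-tinted lens). About 90 g. Origin at the centre of its underside, z up along the barrel.
- dish: Closed culture dish, a clear plastic disc with pink medium in it, 54 mm diameter, 17 mm high, about 35 g, lying flat. Origin at the centre of its underside, z up.
- slides: Blue slide box with a white label on top, 82 mm long (its x axis), 30 mm wide (y), 24 mm high, about 70 g. Origin at the centre of its underside, z up. Either way round is right.
- covers: Orange cover-glass box with a white square on top, 40 x 40 mm, 22 mm high, about 50 g. Origin at the centre of its underside, z up, x and y square to its sides. Any of the four quarter turns is right.
- pad_eyepiece: Pad for the eyepiece: round, 74 mm diameter, with the small circle outline (52 mm inside diameter). A fixed flat dark grey foam pad (lighter grey inside the outline), 4 mm thick, lying on the bench; its yellow outline is a 3 mm line printed on its upper face. Origin at the centre of its underside (on the bench), z up; part resting on it has its origin 4 mm above the pad's.
- pad_dish: Pad for the dish: round, 92 mm diameter, with the large circle outline (70 mm inside diameter). A fixed flat dark grey foam pad (lighter grey inside the outline), 4 mm thick, lying on the bench; its yellow outline is a 3 mm line printed on its upper face. Origin at the centre of its underside (on the bench), z up; part resting on it has its origin 4 mm above the pad's.
- pad_slides: Pad for the slide box: oblong, 116 x 64 mm, with the oblong outline (98 x 46 mm inside), long side along its x axis. A fixed flat dark grey foam pad (lighter grey inside the outline), 4 mm thick, lying on the bench; its yellow outline is a 3 mm line printed on its upper face. Origin at the centre of its underside (on the bench), z up; part resting on it has its origin 4 mm above the pad's.
- pad_covers: Pad for the cover-glass box: square, 74 x 74 mm, with the square outline (56 x 56 mm inside), sides along its x and y axes. A fixed flat dark grey foam pad (lighter grey inside the outline), 4 mm thick, lying on the bench; its yellow outline is a 3 mm line printed on its upper face. Origin at the centre of its underside (on the bench), z up; part resting on it has its origin 4 mm above the pad's.
- beaker: Small open glass beaker, 40 mm diameter at the rim, 52 mm high, loose on the bench among the other things; not to be moved. Origin at the centre of its underside, z up.
- dropper: Amber dropper bottle with a paper label and black cap, 32 mm diameter, 62 mm high, loose on the bench; not to be moved. Origin at the centre of its underside, z up. (A low white watch glass, 42 mm across and 9 mm high, also lies among the things; it is not part of the job.)
Things that resemble listed ones, but are neither listed nor needed, are in the scene too. What is meant by the slides is not turquoise, and is the smaller of those in its own colour.

How it is judged:
By the outcome, as a careful person would: the job done as asked, in the order asked, and still so for the second after the job is handed in, with the robot touching nothing.
It also fails if it takes over 112 s, if anything falls off the work surface, if the arm or the gripper's body presses on something with over 40 N, if the wrist force passes 120 N, or if a joint passes its speed limit or range.

## Working session

There is one attempt and no reset: what is moved stays moved. The work goes in short steps, Python scripts to look and compute and a tool call to move; the robot and the scene stay as the last step left them, time stands still between calls to the robot, and variables do not carry over. Pictures are saved under pics/ and viewed, at most 14 in all, crops included, and the job is handed in when it is done.

Besides the shell and the picture viewer there is one more tool, called after "Call:" as name(argument=value, ...) on one line, values as JSON. jog_arm: Moves the arm, as the interface text tells. Its arguments: {"type":"object","properties":{"deltas":{"type":"array"},"grip_force":{"type":"number"}},"required":["deltas"]}

```bash
mkdir -p pics
cat > h.py <<'E'
import numpy as np, cv2
from rig import manip, imaging
def shot(n,f,crop=None,s=1):
    im=imaging.get_image(n); cv2.imwrite('pics/raw_'+f,im)
    if crop: x,y,w,h=crop; im=im[y:y+h,x:x+w]
    cv2.imwrite('pics/'+f,cv2.resize(im,None,fx=s,fy=s,interpolation=cv2.INTER_CUBIC))
def px(n,u,v,z):
    c=imaging.calibration(n);K=np.array(c['mtx']);T=np.array(c['cam_to_world'])
    d=T[:3,:3]@np.linalg.solve(K,[u,v,1]);o=T[:3,3]
    return (o+d*(z-o[2])/d[2])[:2]
def proj(n,p):
    c=imaging.calibration(n);K=np.array(c['mtx']);T=np.linalg.inv(np.array(c['cam_to_world']))
    q=K@(T[:3,:3]@p+T[:3,3]);return q[:2]/q[2]
E
python3 - <<'E'
from h import *
shot('top','t1.png',None,1.56);shot('side','s1.png',None,1.56)
for n in('top','side'):print(imaging.calibration(n))
print(manip.get_state())
E
```

```text
{'mtx': array([[438.81354893,   0.        , 248.46133244],
       [  0.        , 438.81354893, 190.10903273],
       [  0.        ,   0.        ,   1.        ]]), 'cam_to_world': array([[-0.01598363, -0.99265382,  0.11992878,  0.33727386],
       [-0.99972685,  0.01791142,  0.01501376, -0.01096764],
       [-0.01705156, -0.11965605, -0.99266897,  1.21373918],
       [ 0.        ,  0.        ,  0.        ,  1.        ]])}
{'mtx': array([[435.91720969,   0.        , 254.8763949 ],
       [  0.        , 435.91720969, 185.35976902],
       [  0.        ,   0.        ,   1.        ]]), 'cam_to_world': array([[-0.99755218, -0.05723397,  0.04017368,  0.44900154],
       [-0.06783888,  0.65279944, -0.75448709,  0.84864835],
       [ 0.01695693, -0.75536558, -0.6550842 ,  0.78259029],
       [ 0.        ,  0.        ,  0.        ,  1.        ]])}
{'clock': 0.1, 'qpos': array([-1.26497911e+00,  2.76519132e-01,  1.50599181e+00, -1.46172720e-05,
        1.36071568e+00, -1.21035272e-01]), 'qd': array([ 0.00052372, -0.00396153, -0.00503775, -0.00052705, -0.00028753,
       -0.00024422]), 'effort': array([ 1.71736105e-03, -4.17698979e+01, -2.46404850e+01, -1.74995366e-04,
        5.85549715e-03,  4.20539934e-06]), 'position': array([ 0.23788926, -0.52298535,  0.24153927]), 'ee_rot': array([-8.12837449e-04,  9.77310290e-01,  2.11811068e-01, -8.24905718e-05]), 'contact_force': array([-0.12179123,  0.67699388, -0.2563061 ]), 'moment': array([-0.03111389,  0.01992996, -0.01736589]), 'gripper_force': 0.0, 'width': 0.08541505871871573}
```

View pics/t1.png

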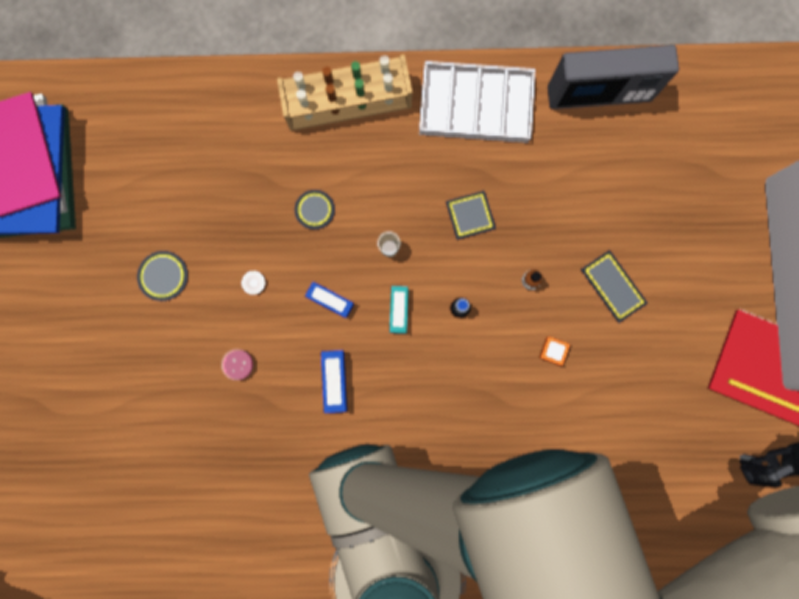

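View pics/s1.png

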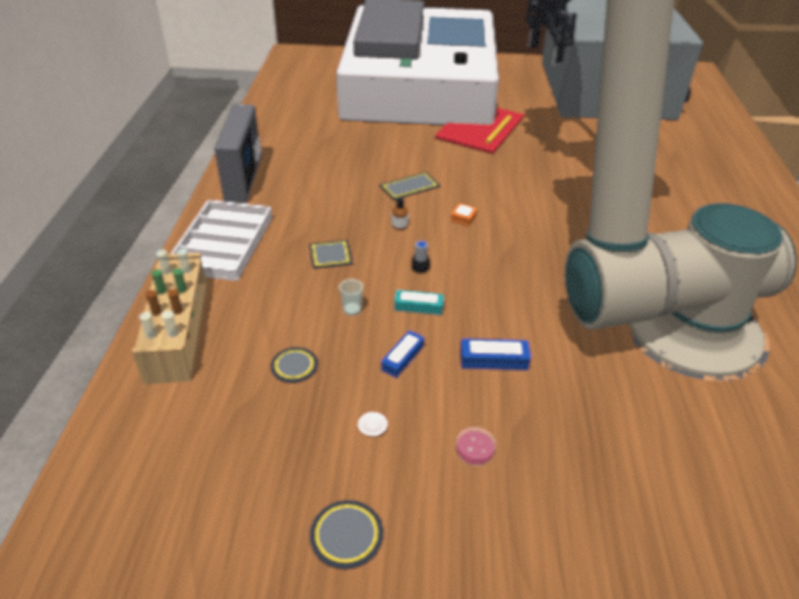

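The top view shows all the items at these displayed pixels (×1.56): small blue box (330,300), dish (237,364), eyepiece (461,307), orange box (555,351), with the pads at (162,275), (315,209), (471,214) and (614,286). Beaker is at (388,244) and dropper at (534,279). The side view agrees with this. Next I'll segment for the numbers.

```bash
cat > seg.py <<'E'
from h import *
def seg(im,n,name,lo,hi,box,z,close=0):
    hsv=cv2.cvtColor(im,cv2.COLOR_BGR2HSV);m=cv2.inRange(hsv,np.array(lo),np.array(hi))
    x,y,w,h=box;mm=np.zeros_like(m);mm[y:y+h,x:x+w]=m[y:y+h,x:x+w]
    pts=cv2.findNonZero(mm)
    if pts is None: print(name,'none');return
    hull=cv2.convexHull(pts).reshape(-1,2)
    W=np.array([px(n,u,v,z) for u,v in hull])*1000
    r=cv2.minAreaRect(W.astype(np.float32));c=cv2.minEnclosingCircle(W.astype(np.float32))
    print(name,len(pts),'rect',np.round(r[0],1),np.round(r[1],1),round(r[2],1),'circ',np.round(c[0],1),round(c[1],1))
E
python3 - <<'E'
from seg import *
im=cv2.imread('pics/raw_t1.png')
Y=([22,90,90],[38,255,255])
for nm,b in dict(pdish=(85,155,40,42),peye=(185,118,32,32),pcov=(284,120,36,36),psl=(370,158,48,50)).items(): seg(im,'top',nm,*Y,b,.004)
seg(im,'top','slides',[108,120,60],[125,255,255],(192,175,38,32),.024)
seg(im,'top','slabel',[0,0,150],[180,70,255],(192,175,38,32),.024)
seg(im,'top','cov',[5,190,150],[16,255,255],(342,212,28,26),.022)
seg(im,'top','clabel',[0,0,150],[180,70,255],(342,212,28,26),.022)
seg(im,'top','dish',[150,60,60],[179,255,255],(138,218,30,30),.017)
seg(im,'top','lens',[105,120,60],[130,255,255],(284,184,24,24),.054)
seg(im,'top','eyeblack',[0,0,0],[180,255,50],(284,186,24,22),.012)
seg(im,'top','watch',[0,0,150],[180,70,255],(150,170,25,25),.009)
for n,u,v,z in [('beaker top',388,238,.05),('dropper cap',536,275,.06)]: print(n,px('top',u/1.5625,v/1.5625,z))
cv2.imwrite('pics/c1.png',cv2.resize(im[118:248,80:220],None,fx=4.3,fy=4.3,interpolation=cv2.INTER_CUBIC))
cv2.imwrite('pics/c2.png',cv2.resize(im[118:248,235:415],None,fx=4.3,fy=4.3,interpolation=cv2.INTER_CUBIC))
E
```

```text
pdish 156 rect [529.4 413.2] [77.1 76.2] 1.1 circ [529.6 413.4] 39.7
peye 117 rect [646.4 138.2] [61.3 58.2] 43.9 circ [646.5 138.4] 31.0
pcov 188 rect [ 630.8 -143.8] [68.2 66.5] 14.7 circ [ 630.2 -143.7] 44.3
psl 245 rect [ 496.3 -394.2] [109.2  56.7] 32.8 circ [ 496.1 -394.1] 58.5
slides 100 rect [478.1 109.6] [81.4 27.7] 61.1 circ [476.7 110.4] 41.4
slabel 160 rect [479.3 110.8] [60.5 20.2] 60.7 circ [479.1 110.9] 30.4
cov 57 rect [ 381.7 -279.1] [42.7 38.7] 70.4 circ [ 382.6 -279. ] 26.2
clabel 101 rect [ 382.4 -280.7] [26.1 27.2] 69.1 circ [ 382.1 -280.8] 16.7
dish 278 rect [367.6 271.9] [49.6 46.1] 89.1 circ [367.8 271.7] 25.9
lens 29 rect [ 460.7 -120.7] [13.2 13.4] 88.4 circ [ 461.7 -119.7] 8.0
eyeblack 33 rect [ 454.5 -116.9] [31.8 17.3] 62.1 circ [ 459.5 -119.4] 16.1
watch 187 rect [512.7 247.4] [39.5 39.3] 89.0 circ [512.8 247.8] 21.8
beaker top [0.58061929 0.0053724 ]
dropper cap [ 0.50978343 -0.24466416]
```

View pics/c2.png

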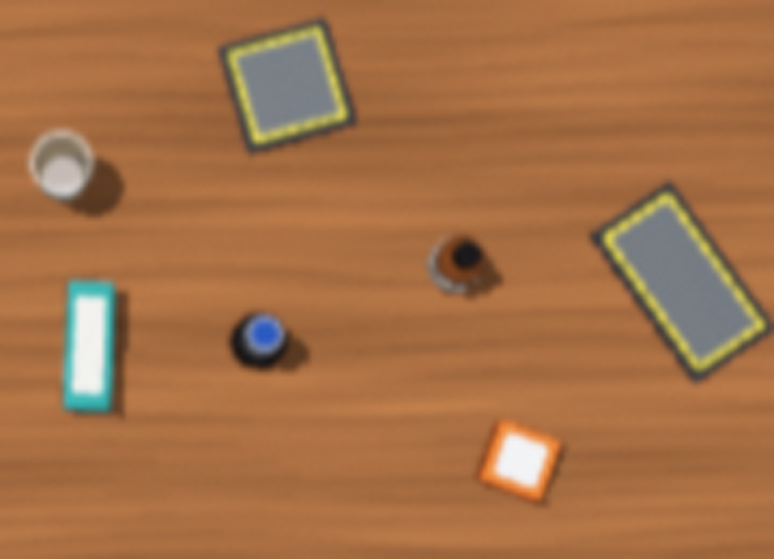

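View pics/c1.png

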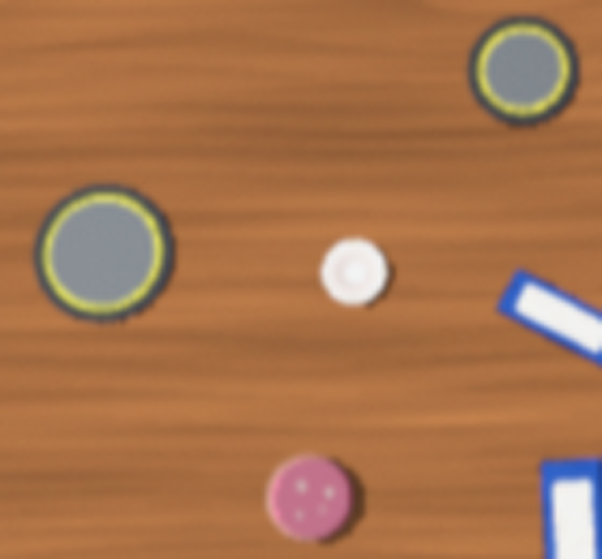

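The crops confirm the layout: eyepiece lens at crop pixel (264,333), the covers pad upright-ish, the slides pad tilted. That's enough to start, so I'm going above the eyepiece.

Call:
jog_arm(deltas=[0,0,0,223,403,-92,1,0,0,0,223,403,-92,1,0,0,0,223,403,-92,1,0,0,0,223,403,-92,1,0,0,0,223,403,-92,1,0,0,0,223,403,-92,1,0,0,0,223,403,-92,1,0,0,0,223,403,-92,1,0,0,0,223,403,-92,1,0,0,0,223,403,-92,1,0,0,0,223,403,-92,1,0,0,0,223,403,-92,1,0,0,0,223,403,-92,1,0,0,0,223,403,-92,1], grip_force=40)

```text
clock: 1.5
position: [0.4607, -0.1216, 0.1506]
ee_rot: [0.0, 0.978, 0.211, 0.0]
contact_force: [0.3, -0.3, -0.5]
width: 0.0858
gripper_force: 0.0
```

Run:
```python
from seg import *
s=manip.get_state();print(s['position'],s['ee_rot'],s['clock'])
im=cv2.imread('pics/raw_t1.png');k=6
hi=cv2.resize(im,None,fx=k,fy=k,interpolation=cv2.INTER_CUBIC)
hsv=cv2.cvtColor(hi,cv2.COLOR_BGR2HSV)
def r(name,m,box,z):
    x,y,w,h=[k*b for b in box];mm=np.zeros_like(m);mm[y:y+h,x:x+w]=m[y:y+h,x:x+w]
    c=max(cv2.findContours(mm,cv2.RETR_EXTERNAL,cv2.CHAIN_APPROX_NONE)[0],key=cv2.contourArea).reshape(-1,2)
    W=np.array([px('top',(u+.5)/k-.5,(v+.5)/k-.5,z) for u,v in c])*1000
    q=cv2.minAreaRect(W.astype(np.float32));print(name,np.round(q[0],1),np.round(q[1],1),round(q[2],1))
Y=cv2.inRange(hsv,np.array([20,80,90]),np.array([40,255,255]));Wh=cv2.inRange(hsv,np.array([0,0,150]),np.array([180,80,255]))
G=cv2.inRange(hsv,np.array([95,15,70]),np.array([125,90,180]))
D=cv2.inRange(hsv,np.array([0,0,0]),np.array([180,255,105]))|Y|G
for n,m in(('Y',Y),('G',G),('D',D)):
  r('psl'+n,m,(370,158,48,50),.004);r('pcov'+n,m,(284,120,36,36),.004)
B=cv2.inRange(hsv,np.array([105,110,60]),np.array([128,255,255]))
O=cv2.inRange(hsv,np.array([3,200,150]),np.array([18,255,255]))
r('slides',B|Wh,(192,175,38,32),.024);r('slabel',Wh,(192,175,38,32),.024)
r('cov',O|Wh,(342,212,28,26),.022);r('clabel',Wh,(342,212,28,26),.022)
shot('side','s2.png',(180,110,180,110),4.3)
```

```text
[ 0.46071474 -0.12162869  0.15057554] [2.98365137e-04 9.77515316e-01 2.10864195e-01 9.74410597e-05] 1.5
pslY [ 496.4 -394. ] [111.9  59.1] 32.7
pcovY [ 630.7 -143.9] [69.8 68.1] 14.9
pslG [ 496.  -394.1] [89.3 38.6] 32.7
pcovG [ 630.5 -143.7] [46.7 47.8] 14.3
pslD [ 495.6 -393.2] [115.9  64.7] 32.8Traceback (most recent call last):
  File "<stdin>", line 15, in <module>
  File "<stdin>", line 9, in r
  File "h.py", line 8, in px
    c=imaging.calibration(n);K=np.array(c['mtx']);T=np.array(c['cam_to_world'])
ValueError: time passes only in moves, steps and waits
```

Call:
jog_arm(deltas=[0,0,0,0,0,-40,1,0,0,0,0,0,-70,1,0,0,0,0,0,-90,1,0,0,0,0,0,-105,1,0,0,0,0,0,-112,1,0,0,0,0,0,-112,1,0,0,0,0,0,-112,0,0,0,0,0,0,-112,0,0,0,0,0,0,-112,0,0,0,0,0,0,-112,0,0,0,0,0,0,-112,0,0,0,0,0,0,-112,0,0,0,0,0,0,-112,0,0,0,0,0,0,-112,0], grip_force=40)

```text
clock: 2.9
position: [0.4613, -0.1205, 0.0389]
ee_rot: [0.0, 0.977, 0.212, 0.0]
contact_force: [-0.5, 0.7, 6.4]
width: 0.0218
gripper_force: 39.2
```

Call:
jog_arm(deltas=[0,0,0,0,0,15,0,0,0,0,0,0,45,0,0,0,0,0,0,80,0,0,0,0,6,8,105,0,0,0,0,20,28,115,0,0,0,0,40,56,115,0,0,0,0,60,84,115,0,0,0,0,80,112,115,0,0,0,0,100,140,115,0,0,0,0,120,168,115,0,0,0,0,140,196,115,0,0,0,0,158,221,115,0,0,0,0,172,240,115,0,0,0,0,181,252,110,0,0,0,0,185,258,90,0,0,0,0,185,258,65,0,0,0,0,185,258,45,0,0,0,0,185,258,30,0,0,0,0,185,258,30,0])

```text
clock: 4.8
position: [0.6434, 0.1368, 0.0649]
ee_rot: [-0.0, 0.977, 0.212, -0.004]
contact_force: [-0.0, -0.5, -1.0]
width: 0.0217
gripper_force: 39.4
```

Run:
```python
from h import *
shot('side','s3.png',(130,180,130,100),6);shot('top','t3.png',(160,90,100,80),6)
s=manip.get_state();print(s['position'],s['contact_force'],s['width'])
```

```text
[0.64569952 0.13719607 0.0679014 ] [-0.64803705 -0.43522889 -1.46246897] 0.02137108862282275
```

View pics/s3.png

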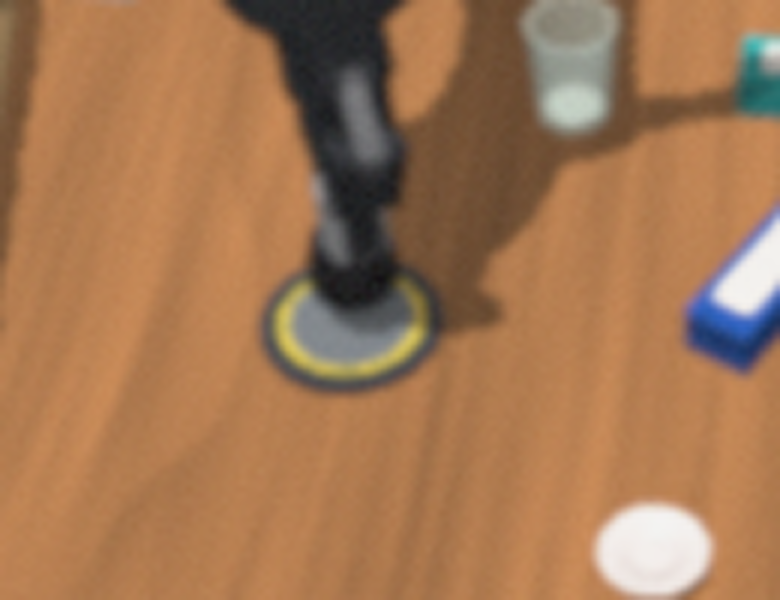

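The eyecup hangs upright at crop (352,280), just above the pad centre at (350,325). Lowering and releasing.

Call:
jog_arm(deltas=[0,0,0,0,0,-8,0,0,0,0,0,0,-15,0,0,0,0,0,0,-20,0,0,0,0,0,0,-23,0,0,0,0,0,0,-25,0,0,0,0,0,0,-26,0,0,0,0,0,0,-26,0,0,0,0,0,0,-26,0])

```text
clock: 5.7
position: [0.646, 0.1376, 0.043]
ee_rot: [0.0, 0.977, 0.212, 0.0]
contact_force: [-2.5, -0.8, 4.6]
width: 0.0216
gripper_force: 39.8
```

Call:
jog_arm(deltas=[0,0,0,0,0,0,1,0,0,0,0,0,0,1,0,0,0,0,0,0,1,0,0,0,0,0,0,1,0,0,0,0,0,0,1,0,0,0,0,0,20,1,0,0,0,0,0,50,1,0,0,0,0,0,90,1,0,0,0,-20,10,110,1,0,0,0,-60,29,110,1,0,0,0,-100,48,110,1,0,0,0,-140,67,110,1,0,0,0,-180,87,110,1,0,0,0,-220,106,110,1,0,0,0,-250,120,105,1,0,0,0,-278,134,90,1,0,0,0,-278,134,60,1,0,0,0,-278,134,30,1,0,0,0,-278,134,30,1,0,0,0,-278,134,30,1])

```text
clock: 7.7
position: [0.3681, 0.2715, 0.0725]
ee_rot: [0.0, 0.977, 0.212, -0.0]
contact_force: [-0.6, -0.2, 1.6]
width: 0.0855
gripper_force: 0.0
```

Run:
```python
from h import *
shot('side','s4.png',(150,190,200,120),4)
s=manip.get_state();print(s['position'],s['qpos'],s['width'])
```

```text
[0.36897337 0.27193932 0.07325785] [ 4.83226812e-01  2.70982861e-01  1.99729982e+00 -1.36970642e-04
  8.71723033e-01  1.62750328e+00] 0.08505055787787613
```

View pics/s4.png

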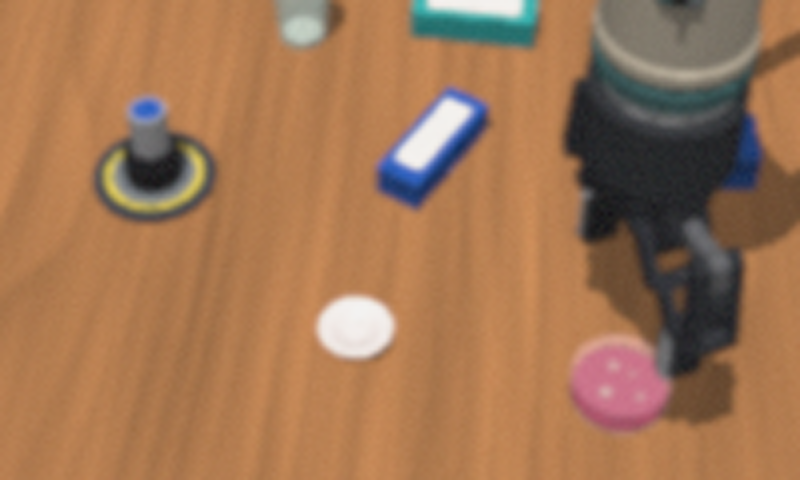

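The eyepiece stands centred inside its small circle (150,175). The gripper is above the dish at (620,383), so I'm descending.

Call:
jog_arm(deltas=[0,0,0,0,0,-25,1,0,0,0,0,0,-45,1,0,0,0,0,0,-57,1,0,0,0,0,0,-63,1,0,0,0,0,0,-63,1,0,0,0,0,0,-63,0,0,0,0,0,0,-63,0,0,0,0,0,0,-63,0,0,0,0,0,0,-63,0,0,0,0,0,0,-63,0,0,0,0,0,0,-63,0,0,0,0,0,0,-63,0], grip_force=30)

```text
clock: 8.95
position: [0.3688, 0.2719, 0.0105]
ee_rot: [-0.0, 0.977, 0.212, 0.001]
contact_force: [-0.5, 0.0, 5.0]
width: 0.0529
gripper_force: 30.6
```

Call:
jog_arm(deltas=[0,0,0,0,0,10,0,0,0,0,0,0,30,0,0,0,0,0,0,60,0,0,0,0,6,5,75,0,0,0,0,20,18,80,0,0,0,0,40,35,80,0,0,0,0,60,53,80,0,0,0,0,80,70,80,0,0,0,0,100,88,80,0,0,0,0,120,105,80,0,0,0,0,140,122,75,0,0,0,0,153,134,60,0,0,0,0,161,141,45,0,0,0,0,161,141,30,0,0,0,0,161,141,20,0,0,0,0,161,141,12,0,0,0,0,161,141,7,0,0,0,0,161,141,5,0,0,0,0,161,141,4,0,0,0,0,161,141,4,0])

```text
clock: 10.95
position: [0.5285, 0.4121, 0.0146]
ee_rot: [0.0, 0.977, 0.212, -0.0]
contact_force: [-2.7, -1.7, 5.4]
width: 0.0526
gripper_force: 32.2
```

Run:
```python
from h import *
shot('side','s5.png',(130,230,200,154),4);shot('top','t5.png')
s=manip.get_state();print(s['position'],s['contact_force'],s['width'])
```

```text
[0.52849908 0.41211861 0.01455213] [-1.86670904 -1.43212048  6.05251046] 0.05294406888969388
```

View pics/s5.png

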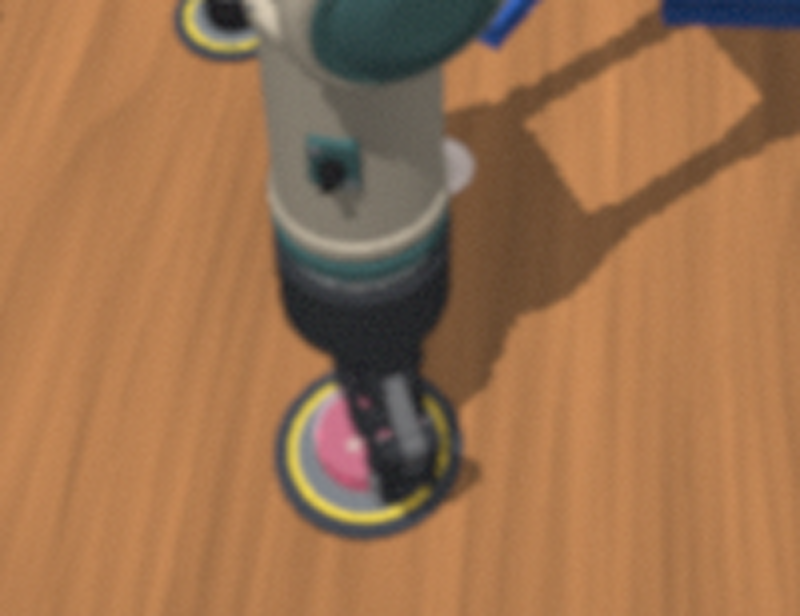

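The dish (centre ≈ (368,440)) sits inside the large circle centred at (368,450). I'm releasing it and going to the slide box, turning +36.5°.

Call:
jog_arm(deltas=[0,0,0,0,0,0,1,0,0,0,0,0,0,1,0,0,0,0,0,0,1,0,0,0,0,0,0,1,0,0,0,0,0,20,1,0,0,0,0,0,55,1,0,0,4,-4,-22,90,1,0,0,8,-10,-58,110,1,0,0,13,-16,-98,110,1,0,0,18,-23,-138,110,1,0,0,23,-30,-178,110,1,0,0,28,-36,-218,110,1,0,0,33,-43,-258,110,1,0,0,36.5,-48,-288,95,1,0,0,36.5,-50,-302,75,1,0,0,36.5,-50,-302,55,1,0,0,36.5,-50,-302,55,1,0,0,36.5,-50,-302,55,1])

```text
clock: 12.85
position: [0.4792, 0.1106, 0.0684]
ee_rot: [-0.0, 0.862, 0.507, -0.0]
contact_force: [-0.5, 0.1, -0.3]
width: 0.0859
gripper_force: 0.0
```

Run:
```python
from h import *
shot('side','s6.png',(140,170,200,200),3)
s=manip.get_state();print(s['position'],s['ee_rot'],s['width'])
```

```text
[0.47980135 0.11088621 0.06898388] [2.91387809e-04 8.61740203e-01 5.07349315e-01 6.40108054e-04] 0.08537584642915338
```

View pics/s6.png

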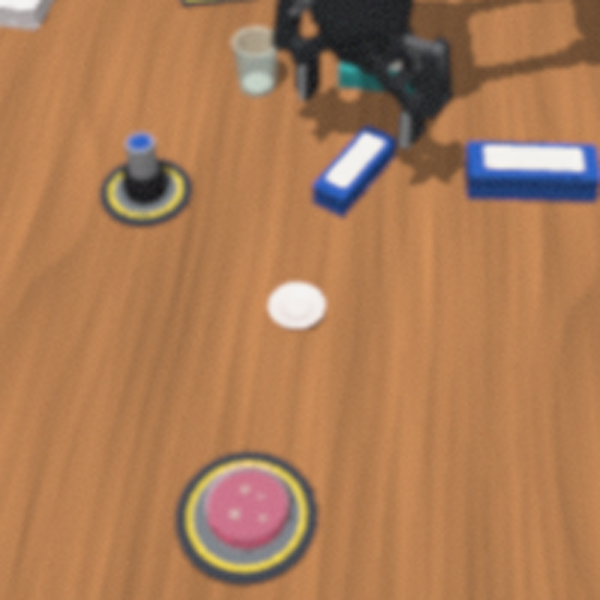

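The dish rests inside its ring at (247,508), and the fingers straddle the small blue box at (355,170). Descending to grip.

Call:
jog_arm(deltas=[0,0,0,0,0,-20,1,0,0,0,0,0,-38,1,0,0,0,0,0,-48,1,0,0,0,0,0,-53,1,0,0,0,0,0,-53,1,0,0,0,0,0,-53,0,0,0,0,0,0,-53,0,0,0,0,0,0,-53,0,0,0,0,0,0,-53,0,0,0,0,0,0,-53,0,0,0,0,0,0,-53,0,0,0,0,0,0,-53,0,0,0,0,0,0,-53,0], grip_force=40)

```text
clock: 14.2
position: [0.4795, 0.1106, 0.0159]
ee_rot: [0.0, 0.862, 0.507, 0.001]
contact_force: [-0.5, -0.8, 5.7]
width: 0.0293
gripper_force: 41.5
```

Call:
jog_arm(deltas=[0,0,0,0,0,10,0,0,0,0,0,0,35,0,0,0,0,0,0,70,0,0,0,0,0,-5,100,0,0,0,-2,1,-25,115,0,0,0,-4,2,-55,120,0,0,0,-7,3,-90,120,0,0,0,-10,4,-125,120,0,0,0,-13,6,-165,120,0,0,0,-16,7,-205,120,0,0,0,-18,8,-245,120,0,0,0,-20,10,-285,120,0,0,0,-22,11,-325,120,0,0,0,-24,12,-365,120,0,0,0,-26,13,-405,120,0,0,0,-28,15,-440,120,0,0,0,-28.2,16,-470,120,0,0,0,-28.2,17,-492,110,0,0,0,-28.2,17,-505,90,0,0,0,-28.2,17,-505,65,0])

```text
clock: 16.2
position: [0.4964, -0.3969, 0.08]
ee_rot: [0.001, 0.96, 0.281, 0.001]
contact_force: [0.2, 0.2, -0.9]
width: 0.029
gripper_force: 40.8
```

Call:
jog_arm(deltas=[0,0,0,0,0,-20,0,0,0,0,0,0,-35,0,0,0,0,0,0,-35,0,0,0,0,0,0,-35,0])

```text
clock: 16.6
position: [0.4959, -0.394, 0.045]
ee_rot: [-0.001, 0.959, 0.282, -0.0]
contact_force: [0.6, 0.6, 0.3]
width: 0.029
gripper_force: 40.7
```

Run:
```python
from h import *
shot('side','s7.png',(210,80,120,90),6)
s=manip.get_state();print(s['position'],s['ee_rot'],s['width'])
```

```text
[ 0.49636009 -0.3944333   0.04573996] [2.22020391e-04 9.59384252e-01 2.82102422e-01 1.76765693e-04] 0.02938204614206045
```

View pics/s7.png

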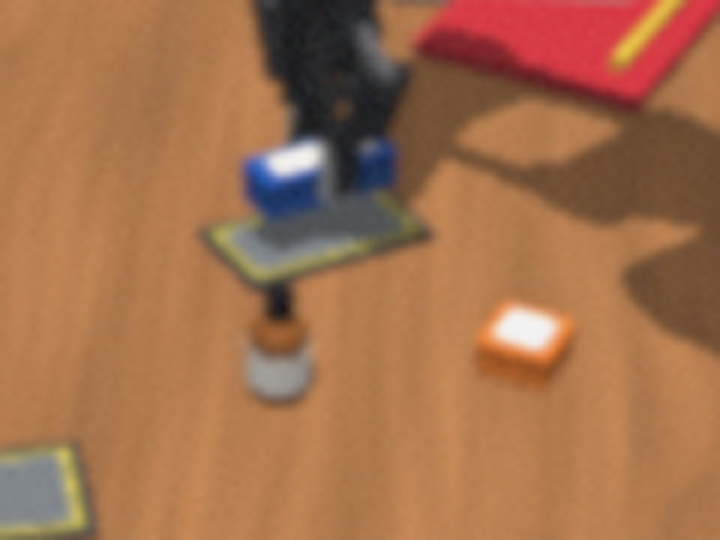

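The box hangs level at (320,180), parallel to its pad at (320,230). Lowering.

Call:
jog_arm(deltas=[0,0,0,0,0,-10,0,0,0,0,0,0,-18,0,0,0,0,0,0,-22,0,0,0,0,0,0,-24,0,0,0,0,0,0,-25,0,0,0,0,0,0,-26,0,0,0,0,0,0,-26,0,0,0,0,0,0,-26,0])

```text
clock: 17.45
position: [0.496, -0.3944, 0.02]
ee_rot: [0.0, 0.959, 0.282, 0.0]
contact_force: [-1.9, 1.0, 4.8]
width: 0.0293
gripper_force: 41.3
```

Run:
```python
from h import *
im=cv2.imread('pics/raw_t1.png');k=6
hi=cv2.resize(im,None,fx=k,fy=k,interpolation=cv2.INTER_CUBIC);hsv=cv2.cvtColor(hi,cv2.COLOR_BGR2HSV)
def r(name,m,box,z):
    x,y,w,h=[k*b for b in box];mm=np.zeros_like(m);mm[y:y+h,x:x+w]=m[y:y+h,x:x+w]
    c=max(cv2.findContours(mm,cv2.RETR_EXTERNAL,cv2.CHAIN_APPROX_NONE)[0],key=cv2.contourArea).reshape(-1,2)
    W=np.array([px('top',(u+.5)/k-.5,(v+.5)/k-.5,z) for u,v in c])*1000
    q=cv2.minAreaRect(W.astype(np.float32));print(name,np.round(q[0],1),np.round(q[1],1),round(q[2],1))
I=lambda a,b:cv2.inRange(hsv,np.array(a),np.array(b))
Wh=I([0,0,150],[180,80,255]);O=I([3,200,170],[18,255,255])
r('cov',O|Wh,(342,212,28,26),.022);r('clabel',Wh,(342,212,28,26),.022)
r('pcovY',I([20,80,90],[40,255,255]),(284,120,36,36),.004)
```

```text
cov [ 382.6 -281. ] [27.7 28.2] 68.1
clabel [ 382.6 -281. ] [27.7 28.2] 68.1
pcovY [ 630.7 -143.9] [69.8 68.1] 14.9
```

Call:
jog_arm(deltas=[0,0,0,0,0,0,1,0,0,0,0,0,0,1,0,0,0,0,0,0,1,0,0,0,0,0,0,1,0,0,0,0,0,0,1,0,0,0,0,0,20,1,0,0,0,0,0,55,1,0,0,5,-10,10,90,1,0,0,12,-30,30,100,1,0,0,19,-55,55,100,1,0,0,26,-80,80,100,1,0,0,32,-102,102,90,1,0,0,36.3,-114,113.5,70,1,0,0,36.3,-114,113.5,50,1,0,0,36.3,-114,113.5,50,1,0,0,36.3,-114,113.5,50,1])

```text
clock: 19.05
position: [0.3824, -0.2813, 0.0696]
ee_rot: [0.0, 0.824, 0.567, 0.0]
contact_force: [0.1, -0.6, 0.6]
width: 0.0852
gripper_force: 0.0
```

Run:
```python
from h import *
shot('side','s8.png',(210,80,120,90),6)
s=manip.get_state();print(s['position'],s['ee_rot'],s['width'])
```

```text
[ 0.3828997  -0.28184714  0.0700192 ] [8.80966603e-04 8.23894839e-01 5.66741993e-01 1.77257234e-04] 0.08507870612243738
```

View pics/s8.png

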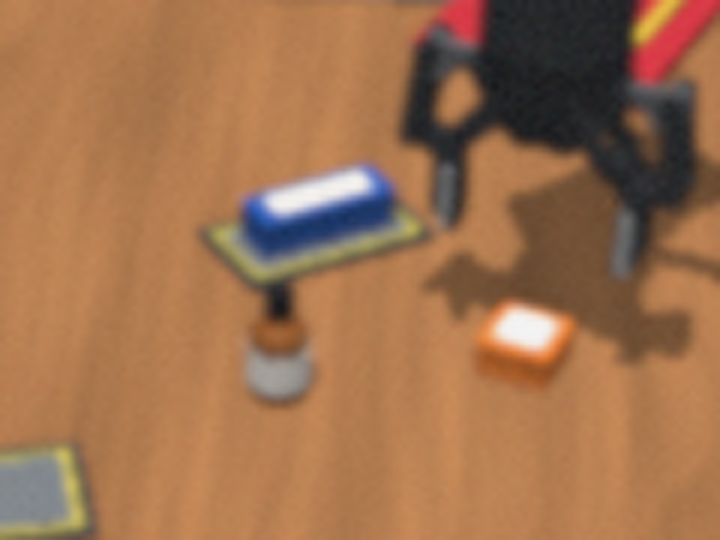

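The slide box sits square inside its outline at (320,210), and the fingers straddle the orange box at (525,340). Descending.

Call:
jog_arm(deltas=[0,0,0,0,0,-20,1,0,0,0,0,0,-40,1,0,0,0,0,0,-50,1,0,0,0,0,0,-55,1,0,0,0,0,0,-55,1,0,0,0,0,0,-55,0,0,0,0,0,0,-55,0,0,0,0,0,0,-55,0,0,0,0,0,0,-55,0,0,0,0,0,0,-55,0,0,0,0,0,0,-55,0,0,0,0,0,0,-55,0], grip_force=40)

```text
clock: 20.3
position: [0.3825, -0.2814, 0.0151]
ee_rot: [0.001, 0.824, 0.567, 0.0]
contact_force: [-0.8, 0.1, 5.5]
width: 0.0388
gripper_force: 41.2
```

Call:
jog_arm(deltas=[0,0,0,0,0,10,0,0,0,0,0,0,35,0,0,0,0,0,0,70,0,0,0,2,4,2,100,0,0,0,5,18,10,115,0,0,0,9,38,21,120,0,0,0,13,63,35,120,0,0,0,17,90,50,120,0,0,0,21,118,65,120,0,0,0,25,146,80,120,0,0,0,29,174,96,120,0,0,0,32,200,110,120,0,0,0,34,223,123,115,0,0,0,35.7,240,132,105,0,0,0,35.7,248.5,137,85,0,0,0,35.7,248.5,137,65,0,0,0,35.7,248.5,137,45,0,0,0,35.7,248.5,137,30,0,0,0,35.7,248.5,137,30,0,0,0,35.7,248.5,137,30,0])

```text
clock: 22.3
position: [0.6302, -0.144, 0.0441]
ee_rot: [-0.0, 0.61, 0.792, -0.0]
contact_force: [-1.2, 0.7, 0.3]
width: 0.0392
gripper_force: 40.6
```

Run:
```python
from h import *
shot('side','s9.png',(150,90,130,100),6)
s=manip.get_state();print(s['position'],s['ee_rot'],s['width'])
```

```text
[ 0.63080984 -0.14424566  0.04487391] [3.76403486e-04 6.10493161e-01 7.92021434e-01 8.35859202e-05] 0.03919918303510613
```

View pics/s9.png

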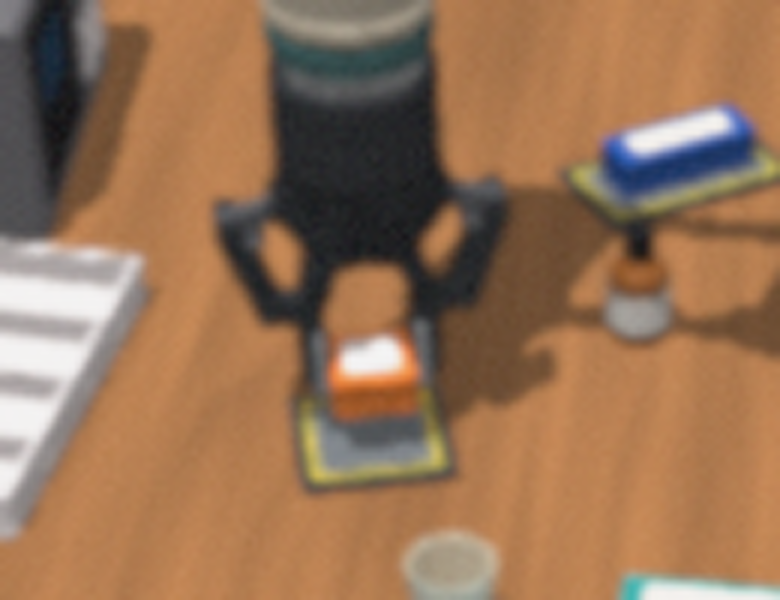

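The orange box hangs level at (372,375), square over its pad centred near (373,437). Lowering, releasing and backing away.

Call:
jog_arm(deltas=[0,0,0,0,0,-10,0,0,0,0,0,0,-18,0,0,0,0,0,0,-22,0,0,0,0,0,0,-24,0,0,0,0,0,0,-25,0,0,0,0,0,0,-26,0,0,0,0,0,0,-26,0,0,0,0,0,0,-26,1,0,0,0,0,0,-26,1,0,0,0,0,0,-26,1,0,0,0,0,0,-26,1,0,0,0,0,0,-26,1,0,0,0,0,0,-10,1,0,0,0,0,0,25,1,0,0,0,0,0,70,1,0,0,0,0,0,115,1,0,0,0,-40,0,150,1,0,0,0,-80,0,180,1])

```text
clock: 24.15
position: [0.5533, -0.1441, 0.2242]
ee_rot: [0.001, 0.61, 0.792, 0.0]
contact_force: [-0.3, -0.3, 1.0]
width: 0.085
gripper_force: 0.0
```

Call:
jog_arm(deltas=[0,0,0,-50,0,10,1,0,0,0,-100,0,20,1,0,0,0,-150,0,20,1,0,0,0,-200,0,20,1,0,0,0,-240,0,20,1,0,0,0,-240,0,20,1,0,0,0,-240,0,20,1])

```text
clock: 24.85
position: [0.3128, -0.1441, 0.2429]
ee_rot: [0.001, 0.611, 0.792, 0.0]
contact_force: [0.4, -0.3, 0.3]
width: 0.0854
gripper_force: 0.0
```

Run:
```python
from h import *
shot('side','s10.png');shot('top','t10.png')
a=cv2.imread('pics/raw_t10.png')[110:250,80:430];b=cv2.imread('pics/raw_s10.png')[100:375,170:290]
cv2.imwrite('pics/f1.png',cv2.resize(a,None,fx=2.28,fy=2.28,interpolation=cv2.INTER_CUBIC))
s=manip.get_state();print(s['position'],s['clock'])
```

```text
[ 0.31417071 -0.14442424  0.24282722] 24.95
```

View pics/f1.png

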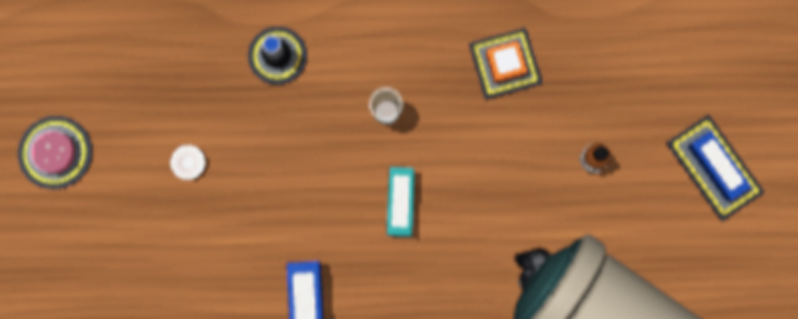

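View pics/s10.png

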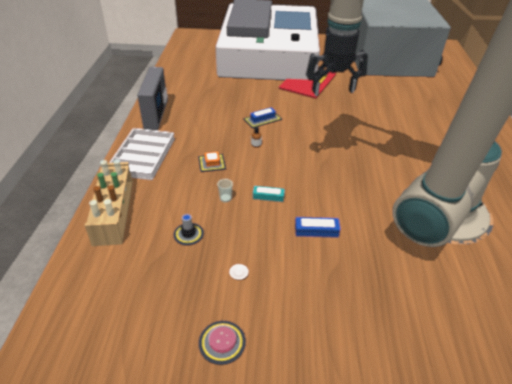

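All four items appear to be on their pads. One numeric check for parallax, then hand in.

Run:
```python
from seg import *
im=cv2.imread('pics/raw_t10.png');W=([0,0,150],[180,70,255])
seg(im,'top','slabel',*W,(378,162,36,42),.028)
seg(im,'top','clabel',*W,(288,124,26,26),.026)
seg(im,'top','dish',[150,60,60],[179,255,255],(88,160,36,32),.021)
seg(im,'top','lens',[105,120,60],[130,255,255],(190,120,20,24),.058)
```

```text
slabel 174 rect [ 490.8 -389. ] [64.  43.8] 32.8 circ [ 489.7 -390.8] 36.7
clabel 101 rect [ 623.7 -141.7] [48.5 51.8] 14.7 circ [ 624.7 -141.5] 34.8
dish 278 rect [526.6 408.6] [50.8 47.5] 89.0 circ [526.1 408.9] 27.1
lens 25 rect [645.8 138.9] [13.6 11.1] 88.8 circ [645.6 138.9] 7.3
```

Run:
```python
from seg import *
im=cv2.imread('pics/raw_t10.png');W=([0,0,205],[180,60,255])
seg(im,'top','slabel',*W,(378,162,36,42),.028)
seg(im,'top','clabel',*W,(288,124,26,26),.026)
print(manip.sign_off())
```

```text
slabel 154 rect [ 496.4 -394.2] [60.2 18.6] 32.7 circ [ 495.9 -393.7] 30.3
clabel 89 rect [ 629.2 -142.7] [26.6 25.4] 16.3 circ [ 628.6 -143.3] 16.4
the job is handed in; nothing more can be done
None
```

The job is handed in: the eyepiece, dish, slide box and cover-glass box each rest upright inside their outlines, both boxes within about 2° of square with theirs, with the beaker and dropper bottle left untouched; robot time was about 25 s.

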